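# Unclip the cover of the full air filter in the library

## Task

One of the two air-filter units on the library table shows a red status bar: its filter is full. Squeeze the two blue snap tabs on that unit's cover together, lift the cover clear and set it down (do not drop it) flat inside the dark wooden tray, tabs up, then let go. Leave the cover of the unit with the green bar alone.

Things in the scene. Friction and masses are not known exactly. Their poses are not given: they have to be found in the camera images.
- cover_red: White cover plate 130 (x) by 110 (y) by 5 mm, about 0.15 kg, clipped into the top of the grey air-filter unit (170 x 140 x 80 mm) with the RED bar. Origin: centre of the plate's underside, z up, 75 mm above the table when clipped on; plate top flush with the unit's rim, 2 mm gap round it. Two skirts (at x = +-44 mm) reach 18 mm below the origin: lift them out; set down, the cover stands on them.
- tabs_red (a point): Midpoint between that cover's two upright blue snap tabs, 24 mm above its origin, same axes. Each tab: 34 mm along x, 8 mm thick, from the plate to 19 mm above this point; outer faces at y = +-24 mm. Squeezed along y each slides in up to 10 mm (faces then 28 mm apart), spring 2.4 to 6.4 N. The hooks let go only while BOTH are in 5 mm or more; let go, they spring back out.
- cover_green: An identical white cover with blue tabs on an identical grey unit, whose status bar is GREEN; same origin and axes. Leave alone. On both units the bar is 60 x 10 mm, on top of the rim at the cover's +x edge.
- tray: Open shallow dark wooden tray, fixed to the table, outside 200 (x) by 180 (y) by 30 mm high, walls and floor 5 mm thick, so 190 by 170 mm inside. Origin: centre of its underside on the table, z up. A cover standing in it has its origin 23 mm above the tray's origin.
There are look-alikes about, which are no part of the job. What is shaped like the cover_red but pink or purple is not meant.

How it is judged:
On the way, in this order (a step that is already met when the one before it is completed fails the run):
1. the cover of the red-barred unit is unclipped and lifted 30 mm or more in the fingers (height (world z) of cover_red above 0.105 m and contact force between the fingers and cover_red above 0.3 N), for 0.1 s.
2. it is lowered in the tray, to within 17 mm of standing there, while still held (horizontal distance between cover_red and tray below 0.06 m and z of cover_red in the frame of tray below 0.04 m and contact force between the fingers and cover_red above 0.3 N), for 0.05 s.
At the end, for the whole second after the job is handed in: The cover with the red bar stands flat inside the tray, tabs up (its origin within 60 mm of the tray's centre horizontally and no more than 31 mm above the tray's origin, tilt under 0.15 rad), released and at rest; the green unit's cover is still clipped on, within 10 mm of where it was (horizontal distance between cover_red and tray below 0.06 m and z of cover_red in the frame of tray between 0.015 and 0.031 m and angle between cover_red's own z axis and vertical below 0.15 rad and linear speed of cover_red below 0.02 m/s and distance of cover_green from where it was at the start of the episode below 0.01 m); the robot touches nothing.
It fails at once if the green unit's cover is moved by more than 10 mm (distance of cover_green from where it was at the start of the episode above 0.01 m).
It fails at once if the green unit's cover is gripped or pushed (more than 5 N from the fingers) (contact force between the fingers and cover_green above 5 N).
It also fails if it takes over 40 s, if anything falls off the work surface, if the arm or the gripper's body presses on something with over 40 N, if the wrist force passes 120 N, or if a joint passes its speed limit or range.

## Robot

A 6-joint arm with a two-finger parallel gripper is mounted at the origin on the work surface. World frame = base frame: x ahead of the robot, y to its left, z up, the work surface at z = 0. Lengths are in m, angles in rad, forces in N, time in s.
With the tool pointing down it reaches from about 0.275 to 0.75 m from the base axis. Payload 10.2 kg.
Tool frame: the origin (TCP) lies midway between the tips of the shut fingers; the grasp point (between the pads) lies 19 mm behind it (env.hold_point_z is the distance from the TCP to the grasp point, in m); x points along the fingers, z is the direction in which the jaws open and shut, and the axes are right-handed (so a half turn about x gives the same grasp; the last joint's range is limited). The gripper opens to 85 mm and grips with 20 to 120 N. Pads are 22 mm wide; open, the fingers measure 114 mm over their backs; the gripper's body (76 mm by 85 mm) begins 54 mm behind the grasp point. The pads swing forward as they close: fully open they stand 13 mm farther back than shut.
Start: joints at [1.026, 0.313, 1.498, -0, 1.331, -0.223], TCP at [0.166, 0.498, 0.202] pointing down, gripper open.
Joint ranges: [-2.94, 2.94], [-0.97, 2.17], [0.19, 2.56], [-1.23, 4.37], [0.02, 3.11], [-2.88, 2.88]. Speed limits (rad/s): [2.39, 2.39, 3.01, 3.14, 3.14, 3.14].

## Interface

Orientations are given as a unit quaternion [x, y, z, w].
In Python, from bench import env, kinematics, monitor, eyes, job gives the robot as it stands. The module is installed in compiled form; this text tells all that it offers. Calls block until the motion is done:
- env.reach(position, orientation): joint-space move of the TCP to a pose.
- env.movel(position, velocity=0.15, frame=None, guard=None): straight line of the TCP; frame=None keeps the orientation; velocity is the mean speed in m/s. With guard (N) it stops when the force on the tool has changed by that much, and returns True; else False.
- env.set_joints(angles): joint-space move.
- env.release() and env.close_gripper(effort=None): open the fingers fully, or close them until they stop; effort is the grip in N (None keeps the last).
- env.hold(seconds).
- kinematics.ik(position, orientation): joint angles nearest the present ones, or None.
- monitor.sense(): the state.
- eyes.grab_frame(name): name is "scene" or "top" or "wrist"; returns a dict with "frame" (400x640x3 uint8, red, green, blue), "mtx" (3x3 intrinsics, pixels), "view" (4x4, takes a point from world to camera coordinates). Camera axes: x right, y down, z forward; pixel columns grow to the right and rows downward; lengths in m; the calibration is good to about 2 mm. A picture is of the moment at which its call begins. There is no depth.
A pose or a line that the arm cannot do raises env.MotionError and nothing moves.
- job.hand_in(): hands the job in, once; it reports no verdict.
The state is a dict: "clock": time; "joints": joint angles; "qvel": joint speeds; "joint_efforts": joint torques, N m; "position": TCP position; "ee_rot": TCP orientation; "contact_force": force on the tool from outside, world axes, zero at the start; "ft_torque": the same for the moment, N m; "finger_gap": opening from 0.0 (shut) to 1.0 (fully open).
Only numpy, scipy, OpenCV 4.12 (cv2) and the standard library are available. Lean on these libraries where they do the work, as an engineer would, in place of code of your own. Each camera call takes 0.05 s, during which the arm holds its last target. There are 200 camera calls.

## Working session

There is one attempt and no reset: what is moved stays moved. The work goes in short steps, each a Python script; the robot and the scene stay as the last script left them, time stands still between calls to the robot, and variables do not carry over. Pictures are saved under pics/ and viewed, about 8 in all and at most 12, crops included, and the job is handed in when it is done.

```bash
mkdir -p pics
python3 - <<'E'
from bench import env, kinematics, monitor, eyes, job
import cv2,pickle,numpy as np
d={}
for n in ("scene","top","wrist"):
    f=eyes.grab_frame(n); d[n]=f
    cv2.imwrite(f"pics/{n}0.png",f["frame"][:,:,::-1])
    print(n,f["mtx"].round(1).tolist(),f["view"].round(3).tolist())
pickle.dump(d,open("f0.pkl","wb"))
s=monitor.sense();print(s["clock"],s["position"],s["ee_rot"],s["finger_gap"],env.hold_point_z)
E
```

```text
scene [[457.3, 0.0, 315.8], [0.0, 457.3, 204.4], [0.0, 0.0, 1.0]] [[-0.001, 1.0, 0.004, 0.035], [0.822, 0.003, -0.569, -0.306], [-0.569, 0.003, -0.822, 1.647], [0.0, 0.0, 0.0, 1.0]]
top [[515.1, 0.0, 325.9], [0.0, 515.1, 200.1], [0.0, 0.0, 1.0]] [[-0.0, -1.0, -0.018, -0.01], [-0.99, 0.003, -0.144, 0.466], [0.144, 0.018, -0.989, 1.323], [0.0, 0.0, 0.0, 1.0]]
wrist [[310.4, 0.0, 322.5], [0.0, 310.4, 201.8], [0.0, 0.0, 1.0]] [[0.316, 0.949, -0.0, -0.527], [0.912, -0.303, 0.277, -0.036], [0.262, -0.088, -0.961, 0.378], [0.0, 0.0, 0.0, 1.0]]
0.15 [0.16593614 0.49784531 0.20127298] [-0.41359628  0.5739607   0.41329704  0.57331735] 0.9986849695049589 0.0187
```

View pics/top0.png

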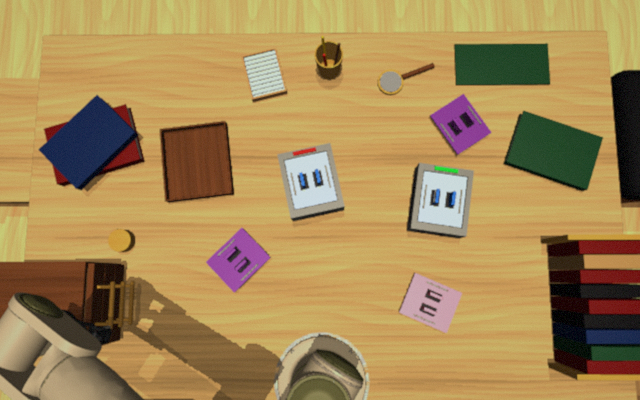

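View pics/scene0.png

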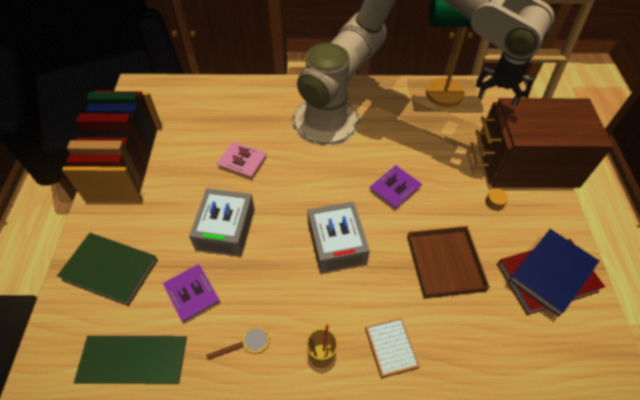

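Top view: the red-barred unit is at (311,181), bar at (304,151). The green-barred unit is at (441,200). Pink and purple look-alikes lie at (430,302), (238,260) and (460,124). The tray is at (197,161). The white cover at (311,181) fits, since it has blue tabs and a red bar. Next I'll confirm it with an enlarged crop.

Run:
```python
import cv2,pickle,numpy as np
d=pickle.load(open("f0.pkl","rb"))
t=d["top"]["frame"][135:225,265:355,::-1]; s=d["scene"]["frame"][195:285,295:385,::-1]
cv2.imwrite("pics/crop1.png",np.hstack([cv2.resize(a,(400,400),interpolation=cv2.INTER_CUBIC) for a in(t,s)]))
for n,(r0,r1,c0,c1) in dict(top=(135,225,265,355),scene=(195,285,295,385)).items():
    a=d[n]["frame"].astype(int);R,G,B=a[...,0],a[...,1],a[...,2]
    for k,m in dict(red=(R>150)&(G<90)&(B<90),blue=(B>R+50)&(B>80),white=(R>170)&(B>165)).items():
        M=np.zeros(m.shape,np.uint8);M[r0:r1,c0:c1]=m[r0:r1,c0:c1]
        N,l,st,ce=cv2.connectedComponentsWithStats(M)
        for i in range(1,N):
            if st[i,4]>25:
                print(n,k,st[i].tolist(),ce[i].round(1),cv2.minAreaRect(np.argwhere(l==i)[:,::-1].astype(np.float32)))
```

```text
top red [293, 148, 23, 8, 81] [303.7 151.2] ((303.9422912597656, 151.21153259277344), (3.530090093612671, 22.553354263305664), 78.69007110595703)
top blue [315, 169, 6, 14, 56] [317.5 175.6] ((317.55291748046875, 175.4882354736328), (13.775084495544434, 3.9047486782073975), 77.47119140625)
top blue [299, 172, 6, 15, 55] [301.7 178.8] ((301.73529052734375, 178.941162109375), (14.309601783752441, 3.8805696964263916), 75.96376037597656)
top white [285, 152, 52, 57, 1778] [310.4 180.3] ((310.43902587890625, 180.04879760742188), (49.86792755126953, 43.4423713684082), 77.90524291992188)
scene red [333, 249, 23, 7, 83] [344.1 252. ] ((344.01922607421875, 252.09616088867188), (3.726206064224243, 22.357234954833984), 78.69007110595703)
scene blue [343, 216, 5, 11, 34] [344.8 221.1] ((344.8529357910156, 220.91180419921875), (10.429031372070312, 3.152963161468506), 75.96376037597656)
scene blue [329, 219, 5, 11, 32] [330.9 223.8] ((330.896240234375, 223.8867950439453), (10.439401626586914, 2.8845713138580322), 74.05460357666016)
scene white [315, 208, 47, 44, 1125] [337.4 230.6] ((337.7353210449219, 229.4412078857422), (40.98851776123047, 38.56315994262695), 75.96376037597656)
```

View pics/crop1.png

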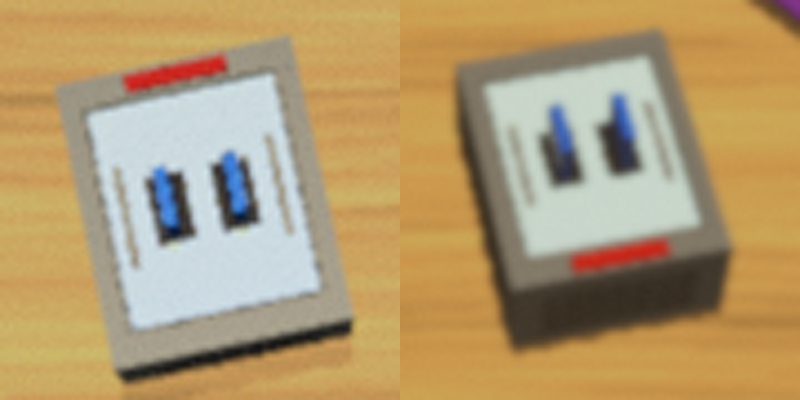

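Crop: white plate with two blue tabs and a red bar at the +x rim, which confirms the target. Next I'll fit poses for the cover and the tray from both views.

```bash
cat > h.py <<'E'
import numpy as np
from scipy.optimize import least_squares
from scipy.spatial.transform import Rotation as R
def proj(f,P):
    c=np.asarray(P)@f["view"][:3,:3].T+f["view"][:3,3]; q=c@f["mtx"].T; return q[:,:2]/q[:,2:]
def rect(v,lx,ly):  # corners ++,+-,--,-+
    x,y,z,a=v; c,s=np.cos(a),np.sin(a)
    L=np.array([[1,1],[1,-1],[-1,-1],[-1,1]])*[lx/2,ly/2]
    return np.c_[L@np.array([[c,s],[-s,c]])+[x,y],np.full(4,z)]
def fit(obs,lx,ly,v0):
    r=least_squares(lambda v:np.concatenate([(proj(f,rect(v,lx,ly))-p).ravel() for f,p in obs]),v0)
    return r.x,np.sqrt(np.mean(r.fun**2))
def quat(a): # tool down, jaws (tool z) along horizontal direction a
    x=np.array([0,0,-1.]);z=np.array([np.cos(a),np.sin(a),0]);return R.from_matrix(np.c_[x,np.cross(z,x),z]).as_quat()
E
python3 - <<'E'
from h import *; import pickle
d=pickle.load(open("f0.pkl","rb"));T,S=d["top"],d["scene"]
k=90/400
ct=np.array([[88,112],[272,73],[320,290],[135,327]])*k+[264.5,134.5]
cs=np.array([[300,223],[127,257],[85,85],[250,55]])*k+[294.5,194.5]
for o in ([(T,ct),(S,cs)],): print("cover",fit(o,.13,.11,[.45,0,.08,0]))
tt=np.array([[161,127],[227,122],[233,195],[166,202]]);ts=np.array([[487,289],[422,297],[407,233],[472,227]])
print("tray",fit([(T,tt),(S,ts)],.2,.18,[.5,.25,.03,0]))
# tabs: triangulate blue centroids
for a,b in (((317.5,175.6),(330.9,223.8)),((301.7,178.8),(344.8,221.1)),((303.7,151.2),(344.1,252))):
    print(least_squares(lambda p:np.r_[proj(T,[p])[0]-a,proj(S,[p])[0]-b],[.45,0,.1]).x.round(4))
from bench import monitor
q=monitor.sense()["ee_rot"];print(R.from_quat(q).as_matrix().round(3))
E
```

```text
cover (array([0.51196839, 0.02683752, 0.08066624, 0.20955928]), np.float64(0.4737258704810265))
tray (array([0.57601665, 0.33880747, 0.01754245, 0.08899452]), np.float64(1.502344326909513))
[0.5157 0.0075 0.113 ]
[0.5074 0.0465 0.1142]
[0.586  0.0438 0.0809]
[[-0.    -0.949  0.316]
 [-0.001  0.316  0.949]
 [-1.     0.    -0.001]]
```

Run:
```python
from h import *; from bench import *; import cv2,pickle
a=.21+np.pi/2
env.reach([.53,.25,.27],quat(a)); w1=eyes.grab_frame("wrist")
env.reach([.512,.027,.25],quat(a)); env.hold(.2);w2=eyes.grab_frame("wrist")
pickle.dump([w1,w2],open("f1.pkl","wb"))
s=monitor.sense();print(s["clock"],s["position"],s["joints"].round(2) if hasattr(s["joints"],'round') else s["joints"],s["contact_force"])
cv2.imwrite("pics/w.png",np.vstack([w1["frame"][:300],w2["frame"][:300]])[:,:,::-1])
print(proj(w2,rect([.512,.027,.08,.21],.13,.11)).round(0),proj(w1,rect([.576,.339,.03,.089],.2,.18)).round())
```

```text
2.9833 [0.51215864 0.02788832 0.24998372] [-0.17  0.25  1.45  0.    1.44 -1.96] [0.50051117 0.31430909 0.47374267]
[[366. 231.]
 [273. 230.]
 [268. 116.]
 [371. 116.]] [[424. 282.]
 [304. 269.]
 [320. 131.]
 [456. 148.]]
```

View pics/w.png

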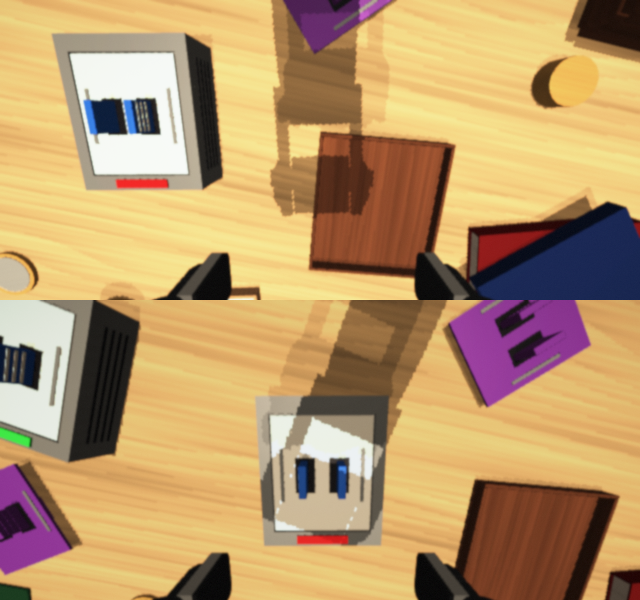

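Wrist views: in the lower picture the red-barred cover has corners (268,115), (375,115), (372,232) and (275,230), and its tabs stand at (303,178) and (341,178). In the upper picture the tray corners are (320,132), (455,146) and (310,269).

Run:
```python
from h import *; import pickle
d=pickle.load(open("f0.pkl","rb"));T,S=d["top"],d["scene"];w1,w2=pickle.load(open("f1.pkl","rb"))
k=90/400
ct=np.array([[88,112],[272,73],[320,290],[135,327]])*k+[264.5,134.5]
cs=np.array([[300,223],[127,257],[85,85],[250,55]])*k+[294.5,194.5]
c1=np.array([[190,175],[92,175],[68,52],[180,52]]);c2=np.array([[372,232],[275,230],[268,115],[375,115]])
v,e=fit([(w1,c1),(w2,c2)],.13,.11,[.51,.03,.08,.2]);print(v,e)
v,e=fit([(T,ct),(S,cs),(w1,c1),(w2,c2)],.13,.11,[.51,.03,.08,.2]);print(v,e)
for f,c in((T,ct),(S,cs),(w1,c1),(w2,c2)):print((proj(f,rect(v,.13,.11))-c).round(1).tolist())
# tray: partial corner set
def tr(v):
    return np.concatenate([(proj(f,rect(v,.2,.18))[i]-p).ravel() for f,i,p in((T,[0,1,2,3],[[161,127],[227,122],[233,195],[166,202]]),(w1,[1,2,3],[[310,269],[320,132],[455,146]]),(w2,[2,3],[[477,181],[617,195]]))])
r=least_squares(tr,[.576,.339,.03,.09],loss="soft_l1");print("tray",r.x,tr(r.x).round(1))
```

```text
[0.51028273 0.03160009 0.08294372 0.20594712] 2.1967416403367306
[0.51068614 0.03049593 0.08127602 0.20609432] 1.79888444020143
[[-0.9, 0.3], [-0.5, 0.3], [-0.8, 0.4], [-1.6, 1.0]]
[[2.1, -0.1], [2.0, -0.6], [1.7, -0.8], [1.6, -0.4]]
[[-2.6, -0.9], [1.9, -1.4], [1.6, 0.9], [-6.7, 1.5]]
[[-2.8, -1.3], [0.5, 0.2], [3.1, 0.1], [0.1, 0.8]]
tray [0.5748427  0.34065357 0.02415668 0.11220989] [-1.1  1.8 -1.5 -0.7 -1.1 -1.6 -1.2 -0.9 -3.2 -1.1 -0.3 -0.7 -0.7 -1.
  6.1  1.  -0.9  0.3]
```

Run:
```python
from h import *; from bench import *; import cv2
a=.207+np.pi/2; q=quat(a); p=[.511,.029]
env.reach(p+[.16],q)
hit=env.movel(p+[.087],velocity=.08,guard=8)
s=monitor.sense();print(hit,s["position"],s["contact_force"])
if not hit:
    env.close_gripper(40); env.hold(.3)
    s=monitor.sense();print(s["clock"],s["finger_gap"],s["contact_force"].round(1))
    env.movel(p+[.14],velocity=.05); env.hold(.2)
    s=monitor.sense();print(s["clock"],s["finger_gap"],s["position"],s["contact_force"].round(1))
    f=eyes.grab_frame("scene")["frame"][130:330,240:520];g=eyes.grab_frame("wrist")["frame"]
    cv2.imwrite("pics/lift.png",np.hstack([cv2.resize(f,(400,286)),cv2.resize(g,(400,286))])[:,:,::-1])
```

```text
False [0.51133458 0.02895154 0.08750303] [-0.93264071  0.24671061 -0.62251581]
5.5667 0.003953310463801996 [ 0.7  0.9 -0.1]
6.975 -0.003957750295296221 [0.51089478 0.02904391 0.13981609] [-0.1  0.7 -0.2]
```

View pics/lift.png

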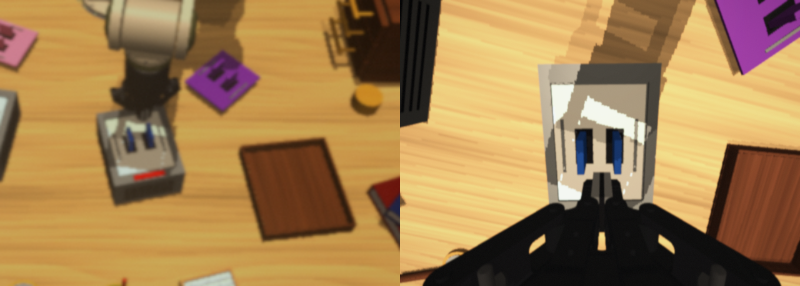

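Missed: the fingers shut fully (gap 0) and the tabs are still upright and clipped. I'll check where the TCP lands in the images against my estimate.

Run:
```python
from h import *; from bench import *; import cv2
s=monitor.sense();p=s["position"];print(p,R.from_quat(s["ee_rot"]).as_matrix().round(3).tolist(),s["finger_gap"])
fs={n:eyes.grab_frame(n) for n in("wrist","top","scene")}
P=np.array([p,[.511,.029,.080],[.511,.029,.118]]+list(rect([.511,.029,.080,.207],.13,.11))+list(rect([.511,.029,.118,.207],.034,.048)))
out=[]
for n,f in fs.items():
    u=proj(f,P);print(n,u[:3].round(0).tolist(), (-f["view"][:3,:3].T@f["view"][:3,3]).round(3))
    im=f["frame"][:,:,::-1].copy()
    k=2 if n=="wrist" else 5
    im=cv2.resize(im,None,fx=k,fy=k,interpolation=cv2.INTER_CUBIC)
    for i,x in enumerate(u): cv2.circle(im,tuple(int(t) for t in (x+.5)*k),3,[(0,0,255),(0,255,0),(0,255,255)][min(i,2)],-1)
    c=(u[1]*k).astype(int);x0,y0=max(c[0]-200,0),max(c[1]-220,0);out.append(cv2.resize(im[y0:y0+400,x0:x0+400],(266,400)) if 0 else im[y0:y0+400,x0:x0+400][:, 67:333])
h=min(o.shape[0] for o in out)
cv2.imwrite("pics/dbg.png",np.hstack([o[:h] for o in out]))
```

```text
[0.51092668 0.02900633 0.13986923] [[-0.0, -0.979, -0.206], [0.0, -0.206, 0.979], [-1.0, 0.0, 0.0]] 0.0024491447141260047
wrist [[319.0, 234.0], [319.0, 205.0], [319.0, 221.0]] [0.443 0.017 0.312]
top [[309.0, 175.0], [310.0, 180.0], [309.0, 177.0]] [ 0.27  -0.035  1.375]
scene [[340.0, 217.0], [339.0, 229.0], [339.0, 221.0]] [ 1.189 -0.04   1.179]
```

View pics/dbg.png

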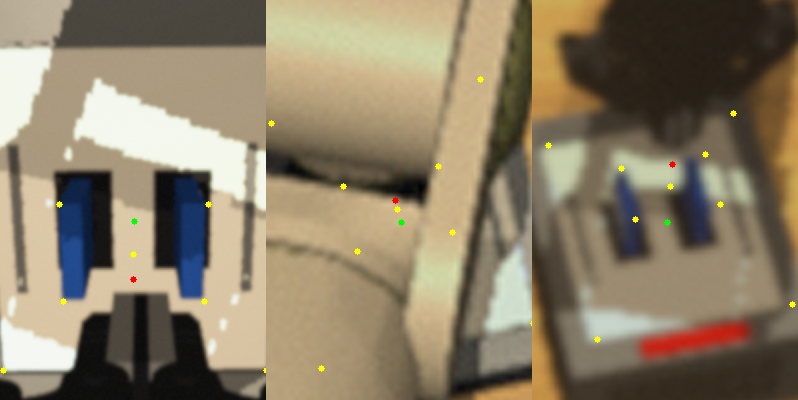

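The cover model matches the image (yellow tab-top dots sit on the tabs). The shut fingertips, though, show well above the red dot for the reported TCP, by roughly 2–3 cm, so they closed over the tabs. I'll find the real tip height with a guarded touch of the open fingers on the plate.

Run:
```python
from h import *; from bench import *; import cv2
p=[.511,.029]
env.movel(p+[.18]); env.release(); env.hold(.2)
s=monitor.sense();print(s["finger_gap"])
env.movel(p+[.09],velocity=.12,guard=6)
hit=env.movel(p+[.048],velocity=.025,guard=4)
s=monitor.sense();print(hit,s["clock"],s["position"],s["contact_force"].round(1))
```

```text
0.9973793811442214
False 11.3583 [0.51107943 0.02899596 0.04812347] [ 0.5  0.1 -0.1]
```

Run:
```python
from h import *; from bench import *; import cv2
f=eyes.grab_frame("scene")["frame"][150:290,270:410];g=eyes.grab_frame("wrist")["frame"]
cv2.imwrite("pics/low.png",np.hstack([cv2.resize(f,(400,400),interpolation=2),g[:,120:520]])[:,:,::-1])
```

```text
(no output)
```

View pics/low.png

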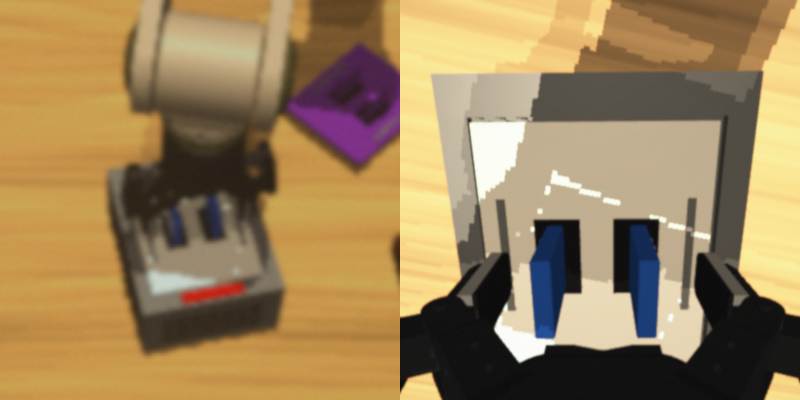

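The fingers are now beside the tabs (tabs at (545,280) and (645,280), pads at (485,280) and (720,280)). The real tips sit about 3 cm behind the reported TCP. I'll back off 8 mm to leave room for the forward swing, then squeeze.

Run:
```python
from h import *; from bench import *; import cv2
p=[.511,.029]
env.movel(p+[.056],velocity=.05)
env.close_gripper(35); env.hold(.3)
s=monitor.sense();print(s["clock"],s["finger_gap"],s["contact_force"].round(1))
if s["finger_gap"]>.15:
    env.movel(p+[.12],velocity=.06); env.hold(.2)
    s=monitor.sense();print(s["clock"],s["finger_gap"],s["position"],s["contact_force"].round(1))
    f=eyes.grab_frame("scene")["frame"][150:290,270:410];g=eyes.grab_frame("wrist")["frame"]
    cv2.imwrite("pics/lift2.png",np.hstack([cv2.resize(f,(400,400),interpolation=2),g[:,120:520]])[:,:,::-1])
```

```text
12.6583 0.3064567514653393 [-2.3 -0.4  9.3]
14.075 0.3067610033249532 [0.51090627 0.02902128 0.11977398] [ 0.2  0.9 -1.3]
```

View pics/lift2.png

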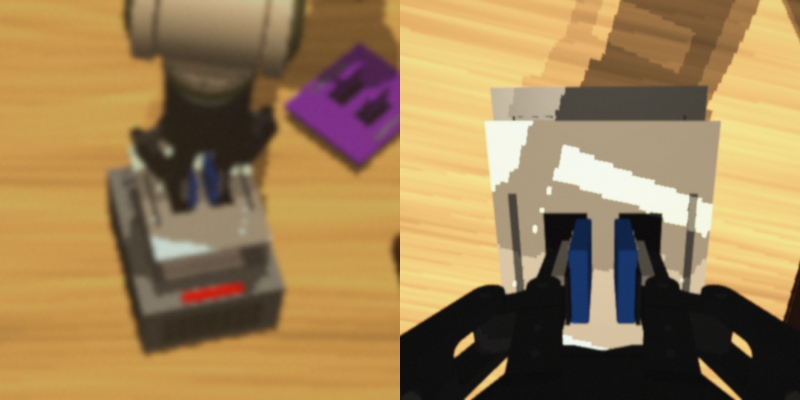

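The cover is held and lifted clear: tabs squeezed, gap 0.307 (about 26 mm), weight about 1.3 N. Next I'll carry it to the tray and set it down under guard.

Run:
```python
from h import *; from bench import *; import cv2
q=quat(.10+np.pi/2); p=[.575,.340]
env.movel([.511,.029,.19],velocity=.15)
env.reach(p+[.16],q); env.hold(.2)
s=monitor.sense();print(s["clock"],s["finger_gap"],s["contact_force"].round(1))
h1=env.movel(p+[.025],velocity=.1,guard=8)
h2=None if h1 else env.movel(p+[-.004],velocity=.02,guard=3)
env.hold(.2)
s=monitor.sense();print(h1,h2,s["clock"],s["finger_gap"],s["position"],s["contact_force"].round(1))
f=eyes.grab_frame("scene")["frame"][190:330,370:510];g=eyes.grab_frame("wrist")["frame"]
cv2.imwrite("pics/place.png",np.hstack([cv2.resize(f,(400,400),interpolation=2),g[:,120:520]])[:,:,::-1])
```

```text
16.2083 0.30449649808490686 [ 0.6 -0.8 -1.3]
False True 18.875 0.30711686548943834 [0.57499758 0.34000358 0.00503037] [-0.8  0.8  5.1]
```

View pics/place.png

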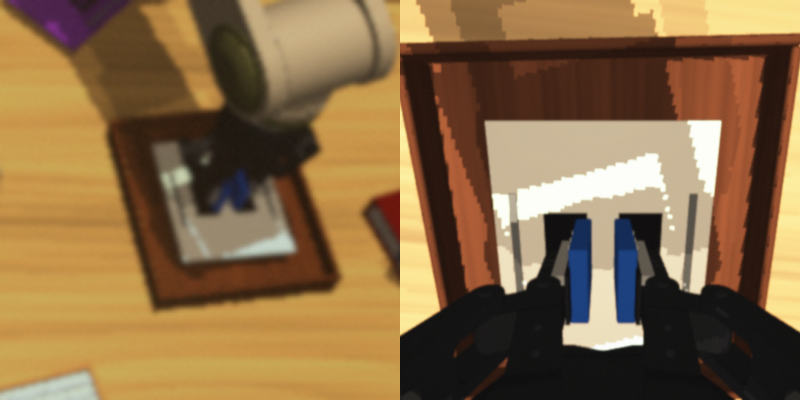

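The cover is centred in the tray and on its floor (contact at TCP z 0.005, predicted 0.004). I'll release, retreat and check.

Run:
```python
from h import *; from bench import *; import cv2
p=[.575,.340]
env.release(); env.hold(.3); env.movel(p+[.16],velocity=.12)
env.reach([.42,.36,.24],quat(.1+np.pi/2)); env.hold(.2)
s=monitor.sense();print(s["clock"],s["finger_gap"],s["contact_force"].round(1))
f=eyes.grab_frame("scene")["frame"];t=eyes.grab_frame("top")["frame"]
cv2.imwrite("pics/end.png",np.hstack([cv2.resize(f[180:320,180:500],(400,175)),cv2.resize(t[110:250,150:470],(400,175))])[:,:,::-1].repeat(2,0).repeat(2,1)[:, :800] if 0 else np.vstack([cv2.resize(f[170:310,170:510],(700,288)),cv2.resize(t[105:245,140:480],(700,288))])[:,:,::-1])
```

```text
22.2667 1.0018643409470946 [ 0.2 -0.4  0.4]
```

View pics/end.png

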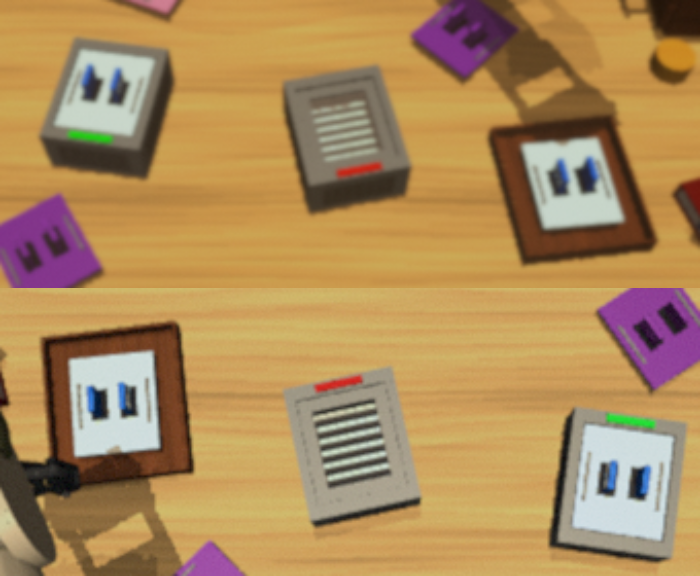

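The cover stands flat and centred in the tray with its tabs up at (575,175). The red unit is open, and the green cover is still clipped on. The arm is clear of everything.

```bash
python3 -c "
from bench import job; job.hand_in()"
```

```text
the job is handed in; nothing more can be done
```

I unclipped the red-barred unit's cover and set it down flat in the tray, tabs up. Then I let go and handed the job in, at about 22 s of the allowed 40 s; the hand-in reports no verdict.

- **Grasp:** My first squeeze missed. The real fingertips sit roughly 3 cm behind the reported TCP, so the fingers shut just above the tabs. I measured the offset from the wrist image, went lower, and the second grasp held. The finger gap was 0.307 and the load about 1.3 N. As the fingers closed they pressed on the cover plate with about 9 N.
- **Placing:** The guarded lowering touched the tray floor at TCP z = 0.005, against 0.004 predicted. The cover was still gripped at that point.
- **Last pictures:** The cover is centred and level in the tray with its tabs sprung out. The green unit's cover looks untouched; I checked that by eye only and did not measure it.
- **Robot at the end:** The gripper is open, and the force reading of under 1 N shows the arm touching nothing.
- **Measurement that disagreed:** My first fit put the tray rim at 17 to 24 mm high instead of 30 mm. I relied on the guarded touch for the height instead.

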